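Seat the drilling template on the fixture's twin pins and latch it

ROBOT

A 6-joint arm with a two-finger parallel gripper is mounted at the origin on the work surface. World frame = base frame: x ahead of the robot, y to its left, z up, the work surface at z = 0. Lengths are in m, angles in rad, forces in N, time in s.
With the tool pointing down it reaches from about 0.3 to 0.95 m from the base axis. Payload 3.1 kg.
Tool frame: the origin (TCP) lies at the very end of the fingers, on their centre line; the grasp point (between the pads) lies 19 mm behind it; z points along the fingers, y is the line along which they close (so a half turn about z gives the same grasp; the last joint's range is limited). The gripper opens to 85 mm and grips with 20 to 120 N. Pads are 22 mm wide; open, the fingers measure 114 mm over their backs; the gripper's body (76 mm by 85 mm) begins 54 mm behind the grasp point. The pads swing forward as they close: fully open they stand 13 mm farther back than shut.
Start: joints at [-0.07, 0.308, 1.634, -0, 1.2, -0.07], TCP at [0.625, -0, 0.231] pointing down, gripper open.
Joint ranges: [-3.06, 3.06], [-0.79, 1.96], [0.05, 2.63], [-1.19, 4.34], [0.05, 2.64], [-2.94, 2.94]. Speed limits (rad/s): [2.79, 2.79, 3.14, 3.14, 3.14, 3.14].

INTERFACE

Orientations are given as a unit quaternion [x, y, z, w].
In Python, from station import ctrl, vision gives the robot as it stands.
- The arm moves only by the tool carry_out, never from a script. Its argument "moves" is a list of rows, each a list of 7 numbers: the finger opening in mm, from 0 to 85.4, then the shift along the tool's x, y, z in mm, then the turn, a rotation vector about the tool's x, y, z in units of 6 degrees (1.0 is 6 degrees). In form: [[grip, tx, ty, tz, ax, ay, az], ...]. A call has 1 to 20 rows; each row shifts and turns the commanded pose from where the row before left it, along the tool's axes as they then stand; what a row does not reach is not made up. A row lasts 1/8 s, in which the tool goes at most 62.5 mm and 10.7 degrees, less where a joint would pass 70% of its speed; a pose out of reach is approached as far as the arm can. A call is refused whole if a number of a shift passes 62.5 or a number of a turn 1, either way. A call with a gripper value outside its range is refused whole. The fingers move at their own pace and stop on an object; "squeeze" is the grip in N (left out, the last holds). Time passes only in rows, so rows that do not move let the fingers close. It gives the time, the measured TCP pose, the force, the opening and the grip force at its end, in the units of the state.
- ctrl.get_obs(): the state, without advancing time (a new reading comes with each control period).
- vision.read_camera(name): name is "scene" or "side" or "wrist"; returns (picture, depth): 400x640x3 uint8, red, green, blue; 400x640 float32, m along the optical axis (not along the pixel's ray), 0 where there is no reading.
- vision.get_calibration(name): a dict with "intrinsics" (3x3 intrinsics, pixels), "k1" (the pictures are not rectified: a ray, as slopes to the right and down, at radius r is drawn at 1 + k1 r^2 times it, then the intrinsics apply), "rvec" (rotation vector, rad) and "tvec" (3), from world to camera coordinates, as OpenCV has them. Camera axes: x right, y down, z forward; pixel columns grow to the right and rows downward; lengths in m; the calibration is good to about 2 mm. A picture is of the moment at which its call begins: read the wrist's pose just before it. get_calibration takes no time and is no camera call; for the wrist camera it gives the pose at the moment of the call.
- ctrl.sign_off(): hands the job in; it is judged then, once.
The state is a dict: "clock": time; "q": joint angles; "joint_velocities": joint speeds; "tau": joint torques, N m; "position": TCP position; "eef_rot": TCP orientation; "ft_force": force on the tool from outside, world axes, zero at the start; "wrist_torque": the same for the moment, N m; "gripper_width": finger opening in m; "finger_force": force on a finger pad.
Only numpy, scipy, OpenCV 4.12 (cv2) and the standard library are available. Lean on these libraries where they do the work, as an engineer would, in place of code of your own. Each camera call takes 0.05 s, during which the arm holds its last target. There are 200 camera calls.

TASK

Pick up the aluminium drilling template by its black handle, set it over both pins of the green drilling fixture so that it lies flush and fully home on the plywood blank, then swing the red-knobbed latch right round over it and let go. The pin bar was left slid a little to one side or the other, so feel for the pins with the template resting lightly on them: never force it, and leave everything else on the bench alone.

Things in the scene. Friction and masses are not known exactly. Their poses are not given: they have to be found in the camera images.
- template: Aluminium drilling template, 0.26 to 0.43 kg: flat plate 80 (its x) x 212 (its y) x 8 mm with four small brass bushes and two 12 mm round through holes on its y axis at y = +72 and -72 mm. Origin: centre of its underside, z up. It starts flat on the bench. Symmetric: either way round serves.
- handle (a point): Grip point of the template's black handle, a block 44 mm (template x) x 14 mm (template y) over the middle of the plate, from 12 to 44 mm above the plate's underside; the point is on its axis, 32 mm above the underside. Soft rubber bushes let the handle give up or down (about 1 mm per 6 N, at most 4 mm). Axes as the template's.
- fixture: Drilling fixture bolted to the bench: green base 170 (its x) x 240 (its y) x 20 mm, origin at the centre of its underside, z up. An 80 x 80 mm plywood blank lies captive in its middle on a springy pad (gives 1 mm per 8 N, at most 3 mm), top 32 mm above the origin: the template's underside rests there when home. Over 40 N between template and fixture (blank, pins, latch) spoils the job.
- pin_mark (a point): Centre of the fixture at the height of the pin tips (52 mm above the bench), fixture axes. Two steel pins, 10 mm diameter, the top 2 mm tapering to a 9 mm flat tip, stand at x = 0, y = s + 72 and s - 72 mm from here. s, -12 to +12 mm, is the setting of their bar, visible but not measured; the bar slides along y in a groove, stiffly (some 15 N moves it).
- latch (a joint): Swing latch angle, rad: 0 to 0.25 at the start (open), 1.6 at its stop; 1.57 is square over the template. Vertical pivot beside the template on the fixture's +x side. It grows counter-clockwise seen from above and stays where it is left; about 2 N at the knob turns it.
- latch_knob (a point): Grip point of the latch's upright red knob (14 mm diameter, 50 to 84 mm above the bench; the point is on its axis, 67 mm above the bench), 55 mm from the pivot, opposite the nose. At angle 0 it lies at fixture x = 62, y = -55 mm; at 1.57 at x = 117, y = 0.
- latch_pivot (a point): Pivot axis of the latch, at fixture x = 62, y = 0 mm, 50 mm above the bench; a low round steel hub there reaches 55 mm.
- latch_nose (a point): End of the latch's flat steel nose, 38 mm from the pivot, 16 mm wide, 42 to 50 mm above the bench. Open, it points along fixture +y; closed, along fixture -x over the template's edge, passing 2 mm above the seated template's top.
- spare: Red plastic template with a white handle, 80 x 170 x 8 mm, holes too close together for this fixture: a bystander, leave it. Origin at the centre of its underside, lying flat near the aluminium one (their places may be swapped).
- bit_block: Bystander: wooden block 60 x 130 x 24 mm with drill bits standing in it, 110 mm high. Origin under its centre.
- tin: Bystander: yellow tin with a steel lid, 70 mm diameter, 55 mm tall, upright. Origin under its centre.
- hammer: Bystander: hammer lying on the table. Origin under its middle, its x along its length.
- chuck_key: Bystander: small dark steel T-shaped chuck key, about 75 x 70 mm, 14 mm high, lying flat. Origin under its middle.
- offcut: Bystander: plywood offcut 90 x 50 x 18 mm lying flat. Origin under its centre.
Not all that is in view belongs to the job. Several things look just like the template: the one meant starts farthest to the robot's right.

How it is judged:
On the way, in this order (a step that is already met when the one before it is completed fails the run):
1. the template lies flush and fully home on the blank, with both pins through its holes (z of template in the frame of fixture between 0.0275 and 0.0335 m and x of template in the frame of fixture between -0.005 and 0.005 m and y of template in the frame of fixture between -0.018 and 0.018 m and angle between the y axis of template and the y axis of fixture, either way round below 0.06 rad and angle between template's own z axis and vertical below 0.03 rad), for 0.2 s.
2. the latch is swung over the template (value of joint latch above 1.35 rad), for 0.2 s.
At the end, for the whole second after the job is handed in: The template lies at rest, flat (within 0.03 rad) and within 1.5 mm of fully home on the blank, square to the fixture (0.06 rad) with both pins through its holes, centred within 5 mm across and 18 mm along the fixture; the latch stands over it at 1.35 rad or more (all of step 1 and value of joint latch above 1.35 rad and linear speed of template below 0.01 m/s); the robot touches nothing.
It fails at once if the template is pressed or knocked against the fixture, its pins or its latch with more than 40 N (contact force between template and fixture above 40 N).
It fails at once if the red template, bit block, tin, hammer, chuck key or offcut is moved by more than 30 mm (distance of any of spare, bit_block, tin, hammer, chuck_key, offcut from where it was at the start of the episode above 0.03 m).
It also fails if it takes over 58 s, if anything falls off the work surface, if the arm or the gripper's body presses on something with over 40 N, if the wrist force passes 120 N, or if a joint passes its speed limit or range.

## Working session

There is one attempt and no reset: what is moved stays moved. The work goes in short steps, Python scripts to look and compute and a tool call to move; the robot and the scene stay as the last step left them, time stands still between calls to the robot, and variables do not carry over. Pictures are saved under pics/ and viewed, at most 10 in all, crops included, and the job is handed in when it is done.

Besides the shell and the picture viewer there is one more tool, called after "Call:" as name(argument=value, ...), one argument or row to a line, values as JSON. carry_out: Moves the arm, as the interface text tells. Its arguments: {"type":"object","properties":{"moves":{"type":"array","items":{"type":"array","items":{"type":"number"}}},"squeeze":{"type":"number"}},"required":["moves"]}

```bash
mkdir -p pics; ls; cat > h.py <<'E'
import numpy as np, cv2
from station import ctrl, vision
from scipy.spatial.transform import Rotation as R
def grab(n):
    c=vision.get_calibration(n); p,d=vision.read_camera(n); return p,d,c
def ray(c,uv):
    K=np.array(c["intrinsics"]); k=c["k1"]
    uv=np.atleast_2d(np.asarray(uv,float))
    x=cv2.undistortPoints(uv.reshape(-1,1,2),K,np.array([k,0,0,0,0.]),).reshape(-1,2)
    Rm=cv2.Rodrigues(np.array(c["rvec"],float))[0]; t=np.array(c["tvec"],float).ravel()
    d=np.c_[x,np.ones(len(x))]@Rm
    return -Rm.T@t,d
def onplane(c,uv,z):
    o,d=ray(c,uv); return o+d*((z-o[2])/d[:,2])[:,None]
def bydepth(c,uv,dep):
    o,d=ray(c,uv); uv=np.atleast_2d(uv).astype(int)
    return o+d*dep[uv[:,1],uv[:,0]][:,None]
def tri(c1,u1,c2,u2):
    o1,d1=ray(c1,u1);o2,d2=ray(c2,u2);d1=d1[0];d2=d2[0]
    s=np.linalg.lstsq(np.c_[d1,-d2],o2-o1,rcond=None)[0]
    a=o1+d1*s[0];b=o2+d2*s[1]; return (a+b)/2,np.linalg.norm(a-b)
def save(n,p): cv2.imwrite("pics/"+n+".png",p[...,::-1])
def pts(c,p,mask,amin=30):
    n,l,s,cen=cv2.connectedComponentsWithStats(mask.astype(np.uint8))
    return [(cen[i].round(1),s[i]) for i in range(1,n) if s[i,4]>=amin]
E
python3 - <<'E'
from h import *
for n in("scene","side"):
    p,d,c=grab(n); save(n+"0",p); np.savez(n+"0.npz",p=p,d=d,**{k:np.array(v) for k,v in c.items()})
    o,_=ray(c,[[320,200]]); print(n,o,c["k1"],np.array(c["intrinsics"]).round(0).tolist())
print(ctrl.get_obs())
E
```

```text
pics
scene [ 1.24319422 -0.67498858  0.78681503] -0.05643019879001563 [[449.0, 0.0, 322.0], [0.0, 449.0, 190.0], [0.0, 0.0, 1.0]]
side [ 0.21022815 -0.75177094  0.77749957] 0.030832067130591997 [[383.0, 0.0, 315.0], [0.0, 383.0, 201.0], [0.0, 0.0, 1.0]]
{'clock': 0.1, 'q': array([-6.97586731e-02,  3.08931087e-01,  1.63508516e+00,  1.30230679e-05,
        1.19968994e+00, -6.97047191e-02]), 'joint_velocities': array([-0.00050489, -0.00236696, -0.00288521, -0.00275752,  0.00173848,
        0.00043397]), 'tau': array([ 8.17496607e-05, -4.16405118e+01, -2.77644914e+01, -1.21622929e-04,
        4.01614045e-03,  3.27598855e-06]), 'position': array([ 6.24243670e-01, -7.26731425e-06,  2.30141381e-01]), 'eef_rot': array([ 7.07127136e-01,  7.07085636e-01, -6.88788356e-04, -8.01474902e-04]), 'ft_force': array([-1.54560366, -0.79725443, -0.03377214]), 'wrist_torque': array([-0.00337723, -0.03511288,  0.02480799]), 'finger_force': 0.0, 'gripper_width': 0.08534126825981625}
```

View pics/scene0.png

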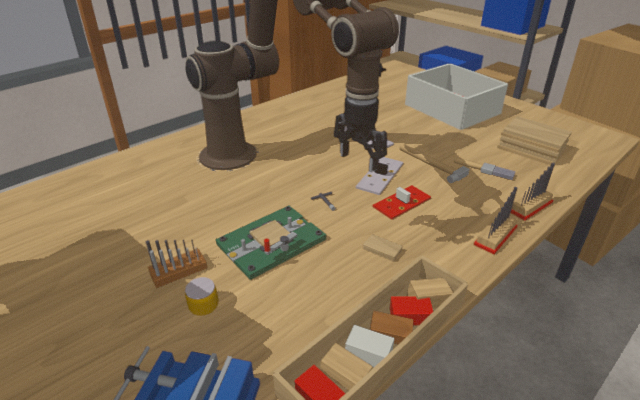

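View pics/side0.png

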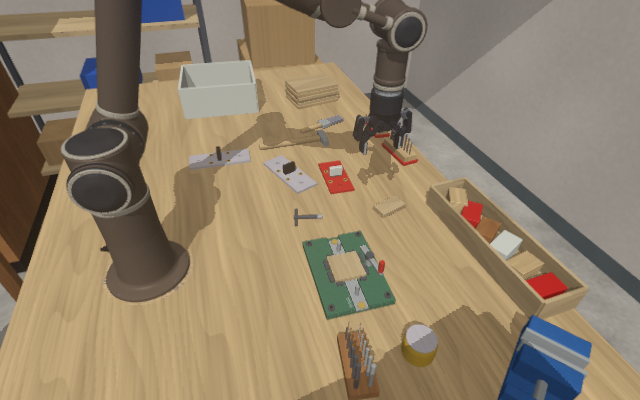

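The scene view shows the fixture at (270,240), the red spare at (402,201), and one aluminium template at (380,175). The side view shows two aluminium templates with black handles, at (220,158) and (290,173), plus the red spare at (336,177), the fixture at (348,273) and the red knob at (381,267). I'll measure both candidates next.

```bash
python3 - <<'E'
from h import *
S={n:np.load(n+"0.npz") for n in("scene","side")}
hsv={n:cv2.cvtColor(S[n]["p"],cv2.COLOR_RGB2HSV) for n in S}
cv=lambda n:{k:S[n][k] if k!="k1" else float(S[n][k]) for k in("intrinsics","k1","rvec","tvec")}
for n in S:
    h=hsv[n]; c=cv(n); p=S[n]["p"]
    g=((h[...,0]>60)&(h[...,0]<90)&(h[...,1]>90)).astype(np.uint8)
    cs=max(cv2.findContours(g,0,1)[0],key=cv2.contourArea)
    P=onplane(c,cs.reshape(-1,2),0.02)
    r=cv2.minAreaRect((P[:,:2]*1000).astype(np.float32)); print(n,"fixture mm",r)
    red=((h[...,0]<6)|(h[...,0]>174))&(h[...,1]>180)&(h[...,2]>90)
    for q in pts(c,p,red,15): print("red",q[0],q[1],onplane(c,q[0],.067).round(3))
    gray=(h[...,1]<45)&(h[...,2]>90)
    for q in pts(c,p,gray,250):
        P=onplane(c,q[0],.008).round(3); 
        if abs(P[0,1])<.6 and 0<P[0,0]<1.1: print("gray",q[0],q[1],P)
c=cv("side"); d=S["side"]["d"]
print("handles side",[bydepth(c,[u],d).round(3) for u in ((219,152),(289,167),(290,180),(381,264))])
p=S["side"]["p"]
a=cv2.resize(p[130:210,180:370],None,fx=4,fy=4,interpolation=2)
save("crop_t",a)
b=cv2.resize(p[225:325,295:405],None,fx=5,fy=5,interpolation=2); save("crop_f",b)
E
```

```text
scene fixture mm ((545.4658203125, -238.30673217773438), (17.23545265197754, 31.937143325805664), 48.055702209472656)
red [400.5 202.8] [373 186  57  33 690] [[0.652 0.149 0.067]]
red [530.5 211.2] [511 200  42  20 106] [[0.913 0.38  0.067]]
red [493.9 243.3] [475 225  42  29 129] [[0.914 0.188 0.067]]
red [266.3 244.4] [264 239   5  12  46] [[ 0.544 -0.225  0.067]]
red [411.2 307.8] [390 296  43  29 837] [[ 0.905 -0.121  0.067]]
red [317.1 385.7] [ 295  365   50   35 1082] [[ 0.906 -0.382  0.067]]
gray [378.4 176.3] [356 157  47  38 764] [[0.462 0.276 0.008]]
gray [497.  170.9] [481 163  34  17 310] [[0.703 0.594 0.008]]
gray [245.1 248.4] [230 239  32  23 292] [[ 0.463 -0.238  0.008]]
gray [549.2 252.1] [532 240  33  35 334] [[1.005 0.335 0.008]]
gray [199.5 287.7] [185 277  29  22 475] [[ 0.506 -0.396  0.008]]
gray [368.7 344.6] [ 345  325   49   42 1260] [[ 0.88  -0.217  0.008]]
gray [203.1 376.8] [190 353  27  47 257] [[ 0.718 -0.509  0.008]]Traceback (most recent call last):
  File "<stdin>", line 8, in <module>
ValueError: max() iterable argument is empty
```

```bash
cat > m.py <<'E'
from h import *
S={n:np.load(n+"0.npz") for n in("scene","side")}
cv_=lambda n:{k:S[n][k] if k!="k1" else float(S[n][k]) for k in("intrinsics","k1","rvec","tvec")}
def fixture(h,c,win):
    g=((h[...,0]>58)&(h[...,0]<100)&(h[...,1]>70)&(h[...,2]<140)).astype(np.uint8)
    m=np.zeros_like(g);m[win[1]:win[3],win[0]:win[2]]=1
    g=cv2.morphologyEx(g*m,cv2.MORPH_CLOSE,np.ones((5,5)))
    cs=max(cv2.findContours(g,0,1)[0],key=cv2.contourArea)
    P=onplane(c,cs.reshape(-1,2).astype(float),0.02)
    return cv2.minAreaRect((P[:,:2]*1000).astype(np.float32)),cv2.boundingRect(cs)
E
python3 - <<'E'
from m import *
for n,w,t in(("scene",(200,190,340,290),(240,230)),("side",(290,215,410,330),(317,285))):
    h=cv2.cvtColor(S[n]["p"],cv2.COLOR_RGB2HSV); c=cv_(n); p=S[n]["p"]
    print(n,h[285,317],h[243,225]); 
    print(fixture(h,c,w))
    if n=="side":
        red=((h[...,0]<8)|(h[...,0]>172))&(h[...,1]>150)&(h[...,2]>70)
        for q in pts(c,p,red,15): print("red",q[0],q[1],onplane(c,q[0],.067).round(3))
        gray=(h[...,1]<45)&(h[...,2]>90)
        for q in pts(c,p,gray,250):
            P=onplane(c,q[0],.008).round(3)
            if abs(P[0,1])<.6 and 0<P[0,0]<1.1: print("gray",q[0],q[1],P)
        d=S[n]["d"]
        print("handles side",[bydepth(c,[u],d).round(3) for u in ((219,152),(289,167),(290,180),(381,264))])
        save("crop_t",cv2.resize(p[130:210,180:370],None,fx=4,fy=4,interpolation=2))
        save("crop_f",cv2.resize(p[225:325,295:405],None,fx=5,fy=5,interpolation=2))
k,e=tri(cv_("scene"),[[266.3,244.4]],cv_("side"),[[381,266]]);print("knob",k,e)
E
```

```text
scene [ 18 104 177] [ 67  90 105]
(((533.9193725585938, -174.41632080078125), (92.54493713378906, 244.53460693359375), 3.2249867916107178), (235, 219, 90, 58))
side [ 66  73 122] [ 19  94 187]
(((426.8382568359375, -212.35174560546875), (143.92230224609375, 65.49064636230469), 87.2538833618164), (313, 266, 42, 49))
red [381.7 135.3] [374 133  16   5  45] [[0.814 0.339 0.067]]
red [398.3 156.4] [382 143  36  23 129] [[0.807 0.195 0.067]]
red [335.7 178.7] [318 161  36  33 551] [[0.564 0.141 0.067]]
red [472.4 212.7] [461 201  22  27 374] [[ 0.872 -0.123  0.067]]
red [381.1 266. ] [378 260   7  13  61] [[ 0.547 -0.222  0.067]]
red [547.3 285.1] [526 272  42  27 671] [[ 0.883 -0.385  0.067]]
gray [539.6 239.5] [ 401   99  239  275 9025] [[ 1.035 -0.222  0.008]]
gray [218.8 158.8] [189 149  62  21 749] [[0.234 0.453 0.008]]
gray [290.2 174.6] [264 155  53  39 779] [[0.454 0.284 0.008]]
gray [506.2 243.9] [490 230  33  30 570] [[ 0.936 -0.208  0.008]]
gray [369.2 259.4] [360 245  24  31 250] [[ 0.555 -0.148  0.008]]
gray [355.1 293.4] [337 279  32  33 396] [[ 0.478 -0.238  0.008]]
gray [421.3 338.2] [406 324  32  29 694] [[ 0.571 -0.39   0.008]]
gray [555.3 350.6] [ 520  328   70   53 1141] [[ 0.826 -0.498  0.008]]
handles side [array([[0.239, 0.439, 0.045]]), array([[0.453, 0.291, 0.034]]), array([[0.444, 0.249, 0.012]]), array([[ 0.543, -0.227,  0.082]])]
knob [ 0.54585016 -0.22511539  0.06929612] 0.002277365225301284
```

```bash
sleep 1; ls pics
```

```text
crop_f.png
crop_t.png
scene0.png
side0.png
```

View pics/crop_t.png

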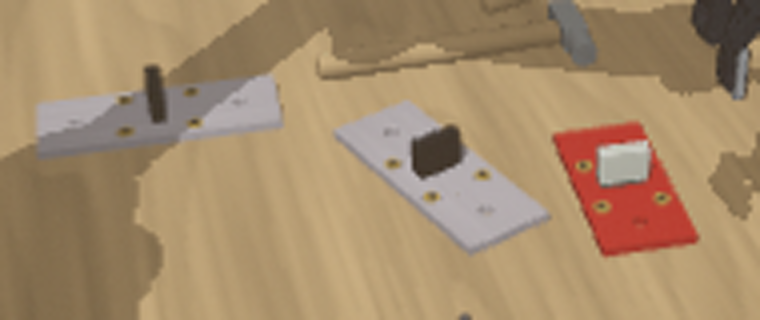

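View pics/crop_f.png

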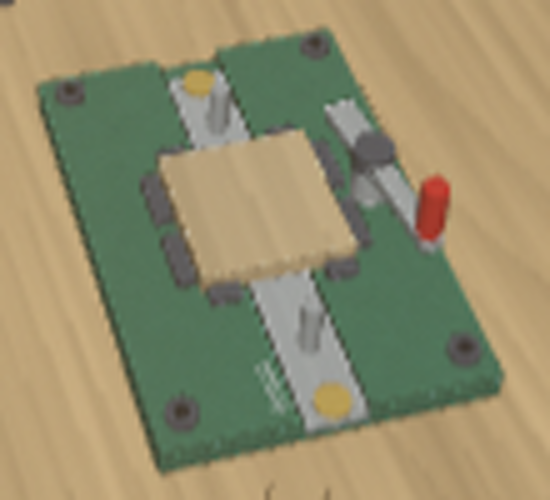

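The crop confirms two candidates: aluminium templates at side (220,158), y≈0.45, and (290,174), y≈0.28. Farthest to the robot's right means the smallest y, so it is the one at (290,174). The second crop shows the fixture with pin tips at about side (339,243) and (358,286), the knob on the near side of the hub, and the latch open.

```bash
python3 - <<'E'
from m import *
c=cv_("side")
T=lambda L,o,f:np.array(L,float)/f+np.array(o)-.5+.5/f
A=onplane(c,T([(335,131),(405,101),(550,214),(472,250)],(180,130),4),.008);print(A.round(3),A.mean(0))
print("holes",onplane(c,T([(391,131),(486,210)],(180,130),4),.008).round(3))
F=onplane(c,T([(40,85),(328,30),(502,378),(163,457)],(295,225),5),.02);print(F.round(3),F.mean(0),[np.linalg.norm(F[i]-F[i-1]).round(3) for i in range(4)])
print("pins",onplane(c,T([(219,88),(312,306)],(295,225),5),.052).round(3))
h=cv2.cvtColor(S["scene"]["p"],cv2.COLOR_RGB2HSV)
w=vision.get_calibration("wrist");o,d=ray(w,[[320,200]]);print("wrist",o,d, np.array(w["intrinsics"])[0])
E
```

```text
[[0.382 0.383 0.008]
 [0.453 0.412 0.008]
 [0.526 0.21  0.008]
 [0.452 0.184 0.008]] [0.45307291 0.29734123 0.008     ]
holes [[0.429 0.369 0.008]
 [0.477 0.232 0.008]]
[[ 0.402 -0.044  0.02 ]
 [ 0.569 -0.051  0.02 ]
 [ 0.556 -0.292  0.02 ]
 [ 0.39  -0.284  0.02 ]] [ 0.47947417 -0.16761742  0.02      ] [np.float64(0.24), np.float64(0.167), np.float64(0.24), np.float64(0.166)]
pins [[ 0.483 -0.104  0.052]
 [ 0.475 -0.248  0.052]]
wrist [0.6241903  0.07662515 0.37275346] [[-0.00420378 -0.30484775 -0.95239541]] [324.02135465   0.         320.74898116]
```

Call:
carry_out(
  moves=[
    [85,50,-28,-5,0,0,0],
    [85,50,-28,-5,0,0,0],
    [85,50,-28,-5,0,0,0],
    [85,50,-28,-5,0,0,0],
    [85,50,-29,-5,0,0,0],
    [85,49,-29,-5,0,0,0],
    [85,0,0,0,0,0,1],
    [85,0,0,0,0,0,1],
    [85,0,0,0,0,0,1],
    [85,0,0,0,0,0,1],
    [85,0,0,0,0,0,1],
    [85,0,0,0,0,0,1],
    [85,0,0,0,0,0,1],
    [85,0,0,0,0,0,1],
    [85,0,0,0,0,0,1],
    [85,0,0,0,0,0,1],
    [85,0,0,0,0,0,1],
    [85,0,0,0,0,0,0.75],
    [85,0,0,0,0,0,0],
  ],
)

```text
clock: 2.48
position: [0.4546, 0.2988, 0.2607]
eef_rot: [0.985, 0.17, -0.001, 0.0]
ft_force: [-0.5, 0.2, 0.4]
gripper_width: 0.0854
finger_force: 0.0
```

```bash
python3 - <<'E'
from h import *
o=ctrl.get_obs();print(o["clock"],o["position"],R.from_quat(o["eef_rot"]).as_matrix().round(3).tolist(),o["q"].round(2))
p,d,c=grab("wrist");save("w1",p);np.savez("w1.npz",p=p,d=d,**{k:np.array(v) for k,v in c.items()})
h=cv2.cvtColor(p,cv2.COLOR_RGB2HSV)
g=((h[...,1]<45)&(h[...,2]>90))
for q in pts(c,p,g,1500):print(q,onplane(c,q[0],.008).round(3))
E
```

```text
2.475 [0.45463826 0.29876506 0.26071487] [[0.942, 0.335, -0.001], [0.335, -0.942, -0.001], [-0.001, 0.0, -1.0]] [ 0.5   0.13  1.79 -0.    1.22  1.73]
(array([321.5, 164.4]), array([ 233,  133,  176,   64, 9150], dtype=int32)) [[0.452 0.296 0.008]]
(array([168.6, 242. ]), array([ 126,  194,   84,  116, 4211], dtype=int32)) [[0.284 0.454 0.008]]
```

View pics/w1.png

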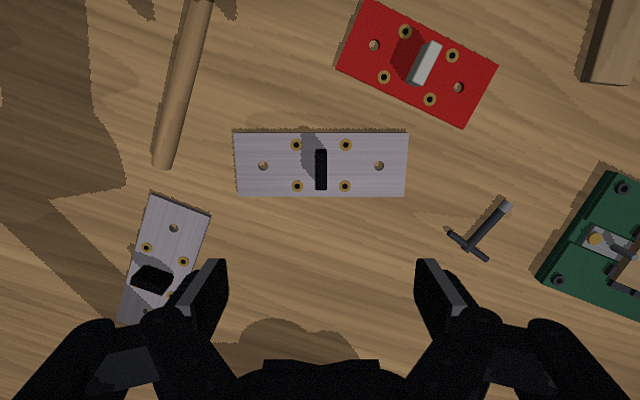

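The wrist view shows the template with its handle at (321,169) and holes at (263,165) and (379,165). The other look-alike is at lower left and the red spare at the top.

```bash
python3 - <<'E'
from m import *
f=np.load("w1.npz");c={k:f[k] if k!="k1" else float(f[k]) for k in("intrinsics","k1","rvec","tvec")};p=f["p"];d=f["d"]
g=cv2.cvtColor(p,cv2.COLOR_RGB2GRAY)
sub=g[130:198,232:410]
H=[]
for (u,v) in((263,165),(379,165)):
    w=p[v-7:v+8,u-7:u+8].astype(int); m=(w[...,2]<w.max(axis=(0,1))[2]*.72)
    ys,xs=np.nonzero(m);H.append((u-7+xs.mean(),v-7+ys.mean()))
P=onplane(c,H,.008);D=bydepth(c,np.array(H)+[12,0],d);dd=P[0]-P[1]
print(H,P.round(4),np.linalg.norm(dd),"yaw y",np.degrees(np.arctan2(dd[1],dd[0])),"mid",P.mean(0).round(4),D.round(4))
m=(p.max(2)<45);m[:145]=0;m[195:]=0;m[:,:305]=0;m[:,335:]=0
ys,xs=np.nonzero(m);dz=d[ys,xs];Q=bydepth(c,np.c_[xs,ys],d)
t=Q[:,2]>.038;print("handle top by depth",Q[t].mean(0).round(4),np.percentile(Q[:,2],[5,50,95]).round(4),(xs.min(),xs.max(),ys.min(),ys.max()))
top=np.c_[xs,ys][t].mean(0)
# side view handle top centre: dark pixels, depth z>.038
c2=cv_("side");p2=S["side"]["p"];d2=S["side"]["d"]
m=(p2.max(2)<90);m[:158]=0;m[178:]=0;m[:,:280]=0;m[:,300:]=0
ys,xs=np.nonzero(m);print("side handle",xs.mean(),ys.mean());
mid=np.c_[np.arange(0)] if 0 else None
X,e=tri(c,[np.c_[np.nonzero((p.max(2)<45)[145:195,305:335])[::-1]].mean(0)+[305,145]],c2,[[xs.mean(),ys.mean()]]);print("handle centre tri",X.round(4),e.round(4))
E
```

```text
[(np.float64(262.4805194805195), np.float64(165.35064935064935)), (np.float64(378.63291139240505), np.float64(165.36708860759495))] [[0.4268 0.3643 0.008 ]
 [0.4748 0.2285 0.008 ]] 0.1440077744242772 yaw y 109.48052312079524 mid [0.4508 0.2964 0.008 ] [[0.4314 0.3503 0.0067]
 [0.4797 0.2142 0.0071]]
handle top by depth [0.4527 0.2971 0.0454] [0.0344 0.0438 0.045 ] (np.int64(315), np.int64(326), np.int64(149), np.int64(189))
side handle 288.58035714285717 167.58035714285714
handle centre tri [0.4515 0.2963 0.0291] 0.0012
```

Call:
carry_out(
  moves=[
    [85,-4.4,1,40,0,0,0],
    [85,0,0,50,0,0,0],
    [85,0,0,50,0,0,0],
    [85,0,0,40,0,0,0],
    [70,0,0,30,0,0,0],
    [50,0,0,25,0,0,0],
    [45,0,0,12,0,0,0],
    [0,0,0,0,0,0,0],
    [0,0,0,0,0,0,0],
    [0,0,0,0,0,0,0],
    [0,0,0,0,0,0,0],
    [0,0,0,0,0,0,0],
  ],
  squeeze=60,
)

```text
clock: 4.03
position: [0.4519, 0.297, 0.015]
eef_rot: [0.986, 0.169, 0.001, -0.0]
ft_force: [-0.1, -0.6, 0.8]
gripper_width: 0.0133
finger_force: 61.8
```

Call:
carry_out(
  moves=[
    [0,0,0,-10,0,0,0],
    [0,0,0,-30,0,0,0],
    [0,0,0,-50,0,0,0],
    [0,0,0,-50,0,0,0],
    [0,-10,20,-50,0,0,0],
    [0,-22,40,-45,0,0,0],
    [0,-30,50,0,0,0,0],
    [0,-30,50,0,0,0,0],
    [0,-30,50,0,0,0,0],
    [0,-30,50,0,0,0,0],
    [0,-30,50,0,0,0,0],
    [0,-30,50,0,0,0,0],
    [0,-29,45,0,0,0,0],
    [0,0,0,0,0,0,1],
    [0,0,0,0,0,0,1],
    [0,0,0,0,0,0,1],
    [0,0,0,0,0,0,0.77],
    [0,0,0,0,0,0,0],
    [0,0,0,0,0,0,0],
  ],
)

```text
clock: 6.4
position: [0.359, -0.1643, 0.248]
eef_rot: [1.0, -0.027, -0.0, -0.0]
ft_force: [0.6, 0.7, -2.6]
gripper_width: 0.0124
finger_force: 61.4
```

```bash
python3 - <<'E'
from h import *
o=ctrl.get_obs();print(o["clock"],o["position"],R.from_quat(o["eef_rot"]).as_matrix().round(3).tolist(),o["q"].round(2),o["ft_force"],o["wrist_torque"])
p,d,c=grab("wrist");save("w2",p);np.savez("w2.npz",p=p,d=d,**{k:np.array(v) for k,v in c.items()})
E
```

```text
6.4 [ 0.35895918 -0.16429267  0.24801037] [[0.999, -0.053, -0.001], [-0.053, -0.999, 0.0], [-0.001, -0.0, -1.0]] [-0.54 -0.18  2.12 -0.    1.2   1.08] [ 0.59245242  0.72389213 -2.64620509] [ 0.00663328  0.0026151  -0.04987896]
```

View pics/w2.png

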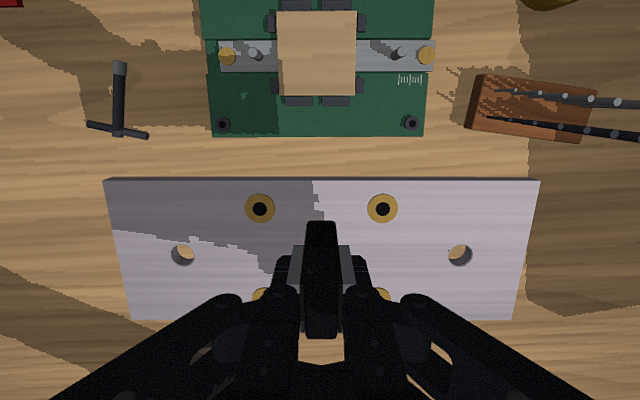

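The wrist view shows the fixture beyond the held plate: blank at (316,53), pin tips near (257,55) and (396,52), and plate holes at (183,254) and (460,254).

```bash
cat > fx.py <<'E'
from h import *
def load(n):
    f=np.load(n);return f["p"],f["d"],{k:f[k] if k!="k1" else float(f[k]) for k in("intrinsics","k1","rvec","tvec")}
def rect(P): return cv2.minAreaRect((P[:,:2]*1000).astype(np.float32))
E
python3 - <<'E'
from fx import *
p,d,c=load("w2.npz")
h=cv2.cvtColor(p,cv2.COLOR_RGB2HSV)
# blank by wood hue within window
m=((h[...,0]>8)&(h[...,0]<24)&(h[...,1]>60)&(h[...,2]>80)).astype(np.uint8);m[:,:262]=0;m[:,372:]=0;m[110:]=0
n,l,s,ce=cv2.connectedComponentsWithStats(m);i=1+s[1:,4].argmax();print("blank",s[i],ce[i])
cs=max(cv2.findContours((l==i).astype(np.uint8),0,1)[0],key=cv2.contourArea).reshape(-1,2).astype(float)
print(rect(onplane(c,cs,.032)))
# green left/right/near
g=((h[...,0]>50)&(h[...,0]<95)&(h[...,1]>70)).astype(np.uint8);g[:,:195]=0;g[:,450:]=0;g[145:]=0
for v in (15,30,90,105,118): 
    x=np.nonzero(g[v])[0]; P=onplane(c,[[x.min(),v],[x.max()+1,v]],.02);print("green row",v,x.min(),x.max(),P[:,:2].round(4).tolist(),P[:,:2].mean(0).round(4))
ys,xs=np.mgrid[30:80,240:415];Q=bydepth(c,np.c_[xs.ravel(),ys.ravel()],d).reshape(50,175,3)
t=((Q[...,2]>.044)&(Q[...,2]<.06)).astype(np.uint8)
n,l,s,ce=cv2.connectedComponentsWithStats(t)
for i in range(1,n):
    if s[i,4]>8: 
        qq=Q[l==i]; print("tall",ce[i]+[240,30],s[i],qq.mean(0).round(4),qq[:,2].max())
# plate holes
for u,v in((183,254),(460,254)):
    w=p[v-16:v+17,u-16:u+17].astype(int);sat=h[v-16:v+17,u-16:u+17,1]; print("hole",w.max(2).min())
    mm=((sat>60)|(w.max(2)<75)).astype(np.uint8);nn,l,s,ce=cv2.connectedComponentsWithStats(mm);i=1+s[1:,4].argmax()
    e=s[i];print(e, (u-16+e[0]+e[2]/2-.5, v-16+e[1]+e[3]/2-.5),onplane(c,[[u-16+e[0]+e[2]/2-.5, v-16+e[1]+e[3]/2-.5]],.241).round(4))
    print("depth z plate",bydepth(c,[[u-25,v]],d).round(4))
save("w2z",cv2.resize(p[20:90,200:440],None,fx=3.3,fy=3.3,interpolation=2))
E
```

```text
blank [ 276   10   81   86 6639] [316.20635638  52.18557012]
((478.3129577636719, -167.1151580810547), (80.11802673339844, 80.34285736083984), 86.95337677001953)
green row 15 201 432 [[0.5235, -0.0514], [0.5106, -0.289]] [ 0.5171 -0.1702]
green row 30 202 431 [[0.5095, -0.0503], [0.4966, -0.2886]] [ 0.5031 -0.1694]
green row 90 208 425 [[0.4502, -0.0475], [0.4373, -0.2845]] [ 0.4437 -0.166 ]
green row 105 209 424 [[0.4345, -0.0462], [0.4216, -0.284]] [ 0.428  -0.1651]
green row 118 211 423 [[0.4205, -0.0463], [0.4076, -0.2835]] [ 0.414  -0.1649]
tall [253.34951456  52.44660194] [  8  17  12  12 103] [ 0.4807 -0.1069  0.051 ] 0.05358591023295495
tall [400.75490196  51.73529412] [155  16  12  12 102] [ 0.4737 -0.249   0.0512] 0.05394331840824074
hole 48
[  5   7  22  20 298] (np.float64(182.5), np.float64(254.5)) [[ 0.3628 -0.0942  0.241 ]]
depth z plate [[ 0.3634 -0.0812  0.2403]]
hole 43
[  5   7  22  21 346] (np.float64(459.5), np.float64(255.0)) [[ 0.3548 -0.2366  0.241 ]]
depth z plate [[ 0.3554 -0.2243  0.2397]]
```

View pics/w2z.png

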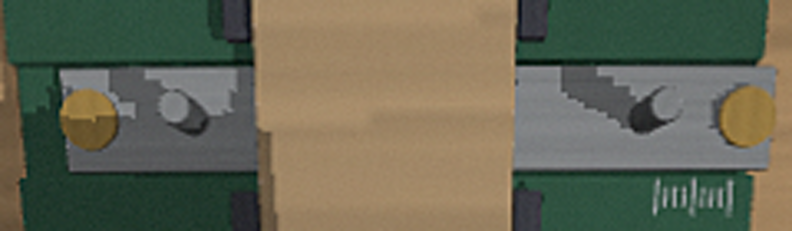

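The zoom shows the pin tips clearly at wrist (253,52.3) and (402,51.4). The bar is shifted toward −y.

```bash
python3 - <<'E'
from fx import *
p,d,c=load("w2.npz")
A=onplane(c,[[252.9,52.3],[401.9,51.4]],.052);B=onplane(c,[[182.5,254.5],[459.5,255]],.240)
for n,X in(("pins",A),("holes",B)):
    e=X[0]-X[1];print(n,X[:,:2].round(4).tolist(),np.linalg.norm(e),np.degrees(np.arctan2(e[1],e[0])),X.mean(0).round(4))
# independent triangulation with side view
s=np.load("side0.npz");c2={k:s[k] if k!="k1" else float(s[k]) for k in("intrinsics","k1","rvec","tvec")}
for u,v in(((252.9,52.3),(219,88)),((401.9,51.4),(312,306))):
    print("tip tri",[np.round(q,4) for q in tri(c,[u],c2,[np.array(v)/5+[295,225]-.4])])
dw=A.mean(0)-B.mean(0);o=ctrl.get_obs();M=R.from_quat(o["eef_rot"]).as_matrix();print("tool shift",(M.T@np.r_[dw[:2],0]*1000).round(1))
E
```

```text
pins [[0.4808, -0.1066], [0.4739, -0.2499]] 0.14348466248772887 87.25606419003418 [ 0.4773 -0.1783  0.052 ]
holes [[0.3624, -0.0937], [0.3542, -0.237]] 0.1435253177835502 86.7544110622982 [ 0.3583 -0.1654  0.24  ]
tip tri [array([ 0.4807, -0.1076,  0.0563]), np.float64(0.001)]
tip tri [array([ 0.4741, -0.2496,  0.0538]), np.float64(0.0009)]
tool shift [119.6   6.5  -0. ]
```

Call:
carry_out(
  moves=[
    [0,20,1,0,0,0,0],
    [0,40,2,0,0,0,0],
    [0,40,2,0,0,0,-0.06],
    [0,19.6,1.5,0,0,0,0],
    [0,0,0,40,0,0,0],
    [0,0,0,50,0,0,0],
    [0,0,0,40,0,0,0],
    [0,0,0,28,0,0,0],
    [0,0,0,0,0,0,0],
    [0,0,0,0,0,0,0],
    [0,0,0,0,0,0,0],
  ],
)

```text
clock: 7.82
position: [0.4801, -0.1781, 0.0921]
eef_rot: [1.0, -0.024, 0.002, 0.001]
ft_force: [0.3, 1.0, -3.0]
gripper_width: 0.013
finger_force: 61.3
```

```bash
python3 - <<'E'
from h import *
o=ctrl.get_obs();print(o["clock"],o["position"],R.from_quat(o["eef_rot"]).as_matrix().round(4).tolist(),o["ft_force"],o["wrist_torque"])
p,d,c=grab("wrist");save("w3",p);np.savez("w3.npz",p=p,d=d,**{k:np.array(v) for k,v in c.items()})
E
```

```text
7.825 [ 0.4801156  -0.17814144  0.09205288] [[0.9988, -0.0479, 0.0035], [-0.0479, -0.9988, -0.0016], [0.0035, 0.0015, -1.0]] [ 0.30147791  0.98055192 -2.99703587] [ 0.03717881 -0.00343228 -0.00544939]
```

View pics/w3.png

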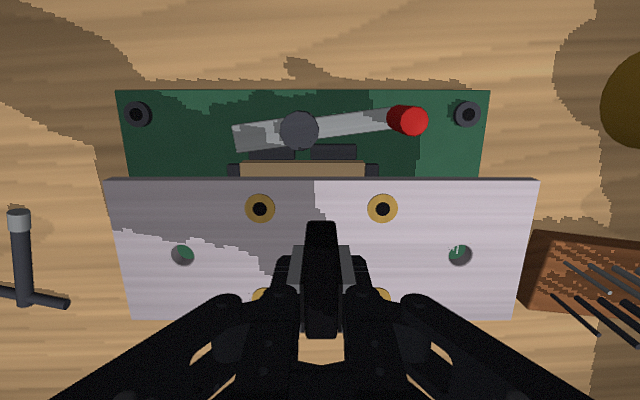

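Call:
carry_out(
  moves=[
    [0,-2,-0.8,5,0,0,0],
    [0,0,0,0,0,0,0],
    [0,0,0,0,0,0,0],
  ],
)

```text
clock: 8.25
position: [0.4764, -0.1765, 0.0851]
eef_rot: [1.0, -0.024, -0.0, -0.0]
ft_force: [0.5, -0.2, -2.3]
gripper_width: 0.0129
finger_force: 61.3
```

```bash
python3 - <<'E'
from h import *
o=ctrl.get_obs();print(o["clock"],o["position"],R.from_quat(o["eef_rot"]).as_matrix().round(4).tolist(),o["ft_force"],o["wrist_torque"])
E
```

```text
8.25 [ 0.47638168 -0.17646028  0.08511851] [[0.9988, -0.0481, -0.0001], [-0.0481, -0.9988, 0.0], [-0.0001, -0.0, -1.0]] [ 0.54943009 -0.21079318 -2.3340213 ] [-0.02889027 -0.02476361  0.01498068]
```

Call:
carry_out(
  moves=[
    [0,1.6,0.6,8,0,0,0],
    [0,0,0,6,0,0,0],
    [0,0,0,2,0,0,0],
    [0,0,0,1,0,0,0],
    [0,0,0,1,0,0,0],
    [0,0,0,0,0,0,0],
    [0,0,0,0,0,0,0],
  ],
)

```text
clock: 9.12
position: [0.4782, -0.1772, 0.0673]
eef_rot: [1.0, -0.024, 0.0, 0.0]
ft_force: [0.2, 0.4, -2.6]
gripper_width: 0.0132
finger_force: 61.3
```

```bash
cat > st.py <<'E'
from h import *
o=ctrl.get_obs();print(o["clock"],o["position"].round(4),R.from_quat(o["eef_rot"]).as_matrix().round(4).tolist(),o["ft_force"].round(2),o["wrist_torque"].round(3),o["gripper_width"])
E
python3 st.py
```

```text
9.125 [ 0.4782 -0.1772  0.0673] [[0.9988, -0.0481, 0.0003], [-0.0481, -0.9988, -0.0002], [0.0003, 0.0002, -1.0]] [ 0.23  0.39 -2.56] [-0.018 -0.084 -0.014] 0.013231069610386087
```

Next I lower in small steps to feel for the pins.

Call:
carry_out(
  moves=[
    [0,0,0,1,0,0,0],
    [0,0,0,1,0,0,0],
    [0,0,0,0,0,0,0],
    [0,0,0,0,0,0,0],
  ],
)

```text
clock: 9.62
position: [0.4781, -0.1772, 0.0651]
eef_rot: [1.0, -0.024, -0.0, -0.0]
ft_force: [-0.1, -0.7, -1.9]
gripper_width: 0.0133
finger_force: 61.3
```

```bash
python3 st.py
```

```text
9.625 [ 0.4781 -0.1772  0.0651] [[0.9988, -0.0482, -0.0001], [-0.0482, -0.9988, 0.0001], [-0.0001, -0.0, -1.0]] [-0.08 -0.73 -1.87] [-0.031 -0.011  0.003] 0.013262507211394471
```

Call:
carry_out(
  moves=[
    [0,0,0,1,0,0,0],
    [0,0,0,1,0,0,0],
    [0,0,0,0,0,0,0],
    [0,0,0,0,0,0,0],
  ],
)

```text
clock: 10.12
position: [0.4781, -0.1772, 0.0631]
eef_rot: [1.0, -0.024, -0.0, 0.0]
ft_force: [-0.0, -0.8, -2.9]
gripper_width: 0.013
finger_force: 61.3
```

```bash
python3 st.py
```

```text
10.125 [ 0.4781 -0.1772  0.0631] [[0.9988, -0.0481, -0.0], [-0.0481, -0.9988, -0.0], [-0.0, 0.0, -1.0]] [-0.03 -0.81 -2.85] [ 0.001 -0.009  0.002] 0.012981479407568565
```

Call:
carry_out(
  moves=[
    [0,0,0,1,0,0,0],
    [0,0,0,1,0,0,0],
    [0,0,0,1,0,0,0],
    [0,0,0,1,0,0,0],
    [0,0,0,0,0,0,0],
    [0,0,0,0,0,0,0],
  ],
)

```text
clock: 10.88
position: [0.4781, -0.1772, 0.0591]
eef_rot: [1.0, -0.024, -0.0, 0.0]
ft_force: [0.4, -0.1, -3.3]
gripper_width: 0.0132
finger_force: 61.3
```

```bash
python3 st.py
```

```text
10.875 [ 0.4781 -0.1772  0.0591] [[0.9988, -0.0481, -0.0], [-0.0481, -0.9988, -0.0], [-0.0, 0.0, -1.0]] [ 0.4  -0.14 -3.32] [-0.035  0.03  -0.018] 0.013241530208872102
```

Both pins are in, with no side force. I'll keep going down gently.

Call:
carry_out(
  moves=[
    [0,0,0,1.5,0,0,0],
    [0,0,0,1.5,0,0,0],
    [0,0,0,1.5,0,0,0],
    [0,0,0,1.5,0,0,0],
    [0,0,0,1.5,0,0,0],
    [0,0,0,1.5,0,0,0],
    [0,0,0,0,0,0,0],
    [0,0,0,0,0,0,0],
  ],
)

```text
clock: 11.88
position: [0.4781, -0.1772, 0.0502]
eef_rot: [1.0, -0.024, 0.0, 0.0]
ft_force: [-1.1, -0.9, -2.6]
gripper_width: 0.0132
finger_force: 61.3
```

```bash
python3 st.py
```

```text
11.875 [ 0.4781 -0.1772  0.0502] [[0.9988, -0.0481, 0.0001], [-0.0481, -0.9988, -0.0001], [0.0001, 0.0001, -1.0]] [-1.09 -0.94 -2.64] [0.026 0.008 0.048] 0.013166716822390838
```

Call:
carry_out(
  moves=[
    [0,0,0,1,0,0,0],
    [0,0,0,1,0,0,0],
    [0,0,0,1,0,0,0],
    [0,0,0,0.5,0,0,0],
    [0,0,0,0,0,0,0],
    [0,0,0,0,0,0,0],
  ],
)

```text
clock: 12.62
position: [0.4781, -0.1772, 0.0468]
eef_rot: [1.0, -0.024, -0.0, -0.0]
ft_force: [-0.8, 0.1, -0.7]
gripper_width: 0.0131
finger_force: 61.7
```

```bash
python3 st.py
```

```text
12.625 [ 0.4781 -0.1772  0.0468] [[0.9988, -0.0482, -0.0001], [-0.0482, -0.9988, 0.0], [-0.0001, -0.0, -1.0]] [-0.85  0.08 -0.74] [ 0.07   0.095 -0.003] 0.013103974434819386
```

Call:
carry_out(
  moves=[
    [0,0,0,0.5,0,0,0],
    [0,0,0,0.5,0,0,0],
    [0,0,0,0,0,0,0],
    [0,0,0,0,0,0,0],
  ],
)

```text
clock: 13.12
position: [0.4781, -0.1772, 0.0458]
eef_rot: [1.0, -0.024, -0.0, 0.0]
ft_force: [-2.7, 0.3, 3.0]
gripper_width: 0.013
finger_force: 62.3
```

```bash
python3 st.py
```

```text
13.125 [ 0.4781 -0.1772  0.0458] [[0.9988, -0.0481, -0.0], [-0.0481, -0.9988, -0.0], [-0.0, 0.0, -1.0]] [-2.69  0.34  3.02] [ 0.139  0.314 -0.006] 0.012985782485116408
```

Call:
carry_out(
  moves=[
    [20,0,0,0,0,0,0],
    [30,0,0,0,0,0,0],
    [30,0,0,0,0,0,0],
    [30,0,0,0,0,0,0],
    [40,0,0,-20,0,0,0],
    [40,0,0,-40,0,0,0],
    [40,0,0,-40,0,0,0],
    [40,0,0,-40,0,0,0],
    [40,0,0,0,0,0,0],
    [40,0,0,0,0,0,0],
  ],
)

```text
clock: 14.38
position: [0.4776, -0.1769, 0.1852]
eef_rot: [1.0, -0.024, -0.0, -0.0]
ft_force: [-1.2, 0.3, 0.1]
gripper_width: 0.0401
finger_force: 0.0
```

```bash
python3 st.py; python3 - <<'E'
from fx import *
p,d,c=grab("wrist");save("w4",p);np.savez("w4.npz",p=p,d=d,**{k:np.array(v) for k,v in c.items()})
p3,d3,c3=load("w3.npz")
T=[]
for P,C,D in((p3,c3,d3),(p,c,d)):
    h=cv2.cvtColor(P,cv2.COLOR_RGB2HSV);red=((h[...,0]<8)|(h[...,0]>172))&(h[...,1]>150)&(h[...,2]>60)
    for q in pts(C,P,red,60):
        Q=onplane(C,q[0],.067)[0]
        if .4<Q[0]<.65 and -.4<Q[1]<-.05: print("knob",q,Q.round(4)); T.append((C,[q[0]]))
if len(T)==2: print("tri",tri(*T[0],*T[1]))
o=np.array([.4783,-.1671]);
E
```

```text
14.375 [ 0.4776 -0.1769  0.1852] [[0.9988, -0.0481, -0.0007], [-0.0481, -0.9988, 0.0003], [-0.0007, -0.0003, -1.0]] [-1.25  0.35  0.08] [-0.022  0.033  0.014] 0.04014886624466322
knob (array([407.8, 119.2]), array([386, 105,  43,  32, 999], dtype=int32)) [ 0.5444 -0.2264  0.067 ]
knob (array([379.1, 107.3]), array([367,  99,  23,  19, 323], dtype=int32)) [ 0.5448 -0.2267  0.067 ]
tri (array([ 0.54453645, -0.226814  ,  0.0656688 ]), np.float64(0.00041742826133931273))
```

View pics/w4.png

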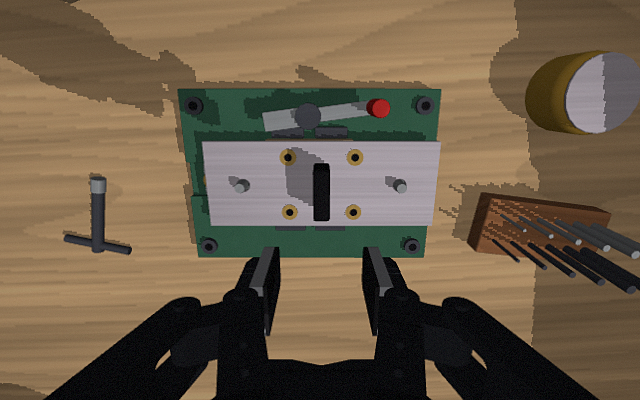

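Call:
carry_out(
  moves=[
    [40,35,23,10,0,0,0],
    [40,34.2,23.6,30,0,0,0],
    [40,0,0,0,0,0,-1],
    [40,0,0,0,0,0,-0.2],
    [40,0,0,0,0,0,0],
    [40,0,0,0,0,0,0],
  ],
)

```text
clock: 15.18
position: [0.5449, -0.2269, 0.1461]
eef_rot: [0.999, 0.038, 0.0, 0.0]
ft_force: [-0.0, -0.1, -0.0]
gripper_width: 0.0398
finger_force: 0.0
```

```bash
python3 st.py; python3 - <<'E'
from fx import *
p,d,c=load("w4.npz")
for r in([(215,180),(215,165),(430,180),(430,200),(270,150),(270,215),(375,150),(375,215)],):
    print("plate z",bydepth(c,r,d)[:,2].round(4))
ys,xs=np.mgrid[150:218,212:432];Q=bydepth(c,np.c_[xs.ravel(),ys.ravel()],d);Q=Q[(Q[:,2]<.0455)&(Q[:,2]>.035)]
A=np.c_[Q[:,:2]-Q[:,:2].mean(0),np.ones(len(Q))];print("fit slopes,z",np.linalg.lstsq(A,Q[:,2],rcond=None)[0].round(4))
E
```

```text
15.175 [ 0.5449 -0.2269  0.1461] [[0.997, 0.0768, 0.0006], [0.0768, -0.997, -0.0003], [0.0006, 0.0003, -1.0]] [-0.01 -0.14 -0.02] [ 0.003 -0.001  0.007] 0.03976757347364038
plate z [0.0392 0.0398 0.0389 0.0406 0.0402 0.0386 0.0394 0.0386]
fit slopes,z [ 0.0007 -0.001   0.0395]
```

Plate top is at 0.0395 and flat, so the template is home. Now I'll descend on the knob and grip it.

Call:
carry_out(
  moves=[
    [40,0,0,30,0,0,0],
    [40,0,0,35,0,0,0],
    [40,0,0,18,0,0,0],
    [40,0,0,5,0,0,0],
    [10,0,0,0,0,0,0],
    [10,0,0,0,0,0,0],
    [10,0,0,0,0,0,0],
    [10,0,0,0,0,0,0],
  ],
  squeeze=30,
)

```text
clock: 16.18
position: [0.5451, -0.224, 0.0587]
eef_rot: [0.999, 0.038, -0.0, -0.003]
ft_force: [0.4, 8.1, 1.7]
gripper_width: 0.013
finger_force: 29.2
```

```bash
python3 st.py
```

```text
16.175 [ 0.5451 -0.224   0.0587] [[0.9971, 0.0758, -0.0004], [0.0758, -0.9971, 0.0051], [-0.0001, -0.0051, -1.0]] [0.41 8.08 1.69] [ 1.318  0.028 -0.026] 0.012963093541222255
```

Call:
carry_out(
  moves=[
    [0,0,-3.2,0,0,0,0],
    [0,0,0,0,0,0,0],
    [0,5.5,-0.3,0,0,0,-0.95],
    [0,5.5,-0.3,0,0,0,-0.95],
    [0,5.5,-0.3,0,0,0,-0.95],
    [0,0,0,0,0,0,0],
  ],
)

```text
clock: 16.92
position: [0.5615, -0.22, 0.0587]
eef_rot: [0.983, 0.186, 0.001, -0.0]
ft_force: [-1.3, 3.7, 3.4]
gripper_width: 0.0129
finger_force: 29.8
```

```bash
python3 st.py
```

```text
16.925 [ 0.5615 -0.22    0.0587] [[0.9306, 0.366, 0.0013], [0.366, -0.9306, 0.0003], [0.0013, 0.0002, -1.0]] [-1.26  3.75  3.42] [0.553 0.178 0.091] 0.012862330912159737
```

Call:
carry_out(
  moves=[
    [0,5.4,-0.6,0,0,0,-0.95],
    [0,5.4,-0.5,0,0,0,-0.95],
    [0,5.4,-0.4,0,0,0,-0.95],
    [0,5.4,-0.3,0,0,0,-0.95],
    [0,5.4,-0.3,0,0,0,-0.95],
    [0,0,0,0,0,0,0],
  ],
)

```text
clock: 17.68
position: [0.5831, -0.204, 0.0587]
eef_rot: [0.907, 0.422, 0.001, 0.001]
ft_force: [-0.3, 1.6, 4.7]
gripper_width: 0.0131
finger_force: 29.9
```

```bash
python3 st.py
```

```text
17.675 [ 0.5831 -0.204   0.0587] [[0.6441, 0.7649, 0.002], [0.7649, -0.6441, -0.0004], [0.001, 0.0019, -1.0]] [-0.27  1.58  4.71] [0.361 0.157 0.018] 0.013058811429824095
```

Call:
carry_out(
  moves=[
    [0,5.4,-0.3,0,0,0,-0.95],
    [0,5.4,-0.3,0,0,0,-0.95],
    [0,5.4,-0.3,0,0,0,-0.95],
    [0,5.4,-0.3,0,0,0,-0.95],
    [0,5.4,-0.3,0,0,0,-0.95],
    [0,5.4,-0.3,0,0,0,-0.95],
    [0,0,0,0,0,0,0],
    [0,0,0,0,0,0,0],
  ],
)

```text
clock: 18.68
position: [0.5952, -0.1744, 0.0586]
eef_rot: [0.743, 0.669, 0.001, 0.001]
ft_force: [-1.1, 2.9, 5.3]
gripper_width: 0.0128
finger_force: 29.9
```

```bash
python3 st.py
```

```text
18.675 [ 0.5952 -0.1744  0.0586] [[0.1042, 0.9945, 0.002], [0.9946, -0.1042, -0.0001], [0.0001, 0.002, -1.0]] [-1.07  2.95  5.32] [ 0.431  0.271 -0.036] 0.012789869351420671
```

Call:
carry_out(
  moves=[
    [25,0,0,0,0,0,0],
    [40,0,0,0,0,0,0],
    [40,0,0,0,0,0,0],
    [40,0,0,0,0,0,0],
    [40,0,0,-20,0,0,0],
    [40,0,0,-40,0,0,0],
    [40,0,0,-40,0,0,0],
    [40,30,0,-40,0,0,0],
    [40,50,0,0,0,0,0],
    [40,50,0,0,0,0,0],
    [40,0,0,0,0,0,0],
    [40,0,0,0,0,0,0],
  ],
)

```text
clock: 20.18
position: [0.6078, -0.045, 0.1988]
eef_rot: [0.741, 0.671, 0.0, 0.001]
ft_force: [-0.2, -0.6, 0.1]
gripper_width: 0.04
finger_force: 0.0
```

```bash
python3 st.py; python3 - <<'E'
from h import *
p,d,c=grab("side");h=cv2.cvtColor(p,cv2.COLOR_RGB2HSV)
red=((h[...,0]<8)|(h[...,0]>172))&(h[...,1]>150)&(h[...,2]>70)
for q in pts(c,p,red,15):
    Q=onplane(c,q[0],.067)[0]
    if .45<Q[0]<.65 and -.3<Q[1]<-.05: print("knob",q[0],Q.round(4))
save("end",cv2.resize(p[225:325,295:415],None,fx=5,fy=5,interpolation=2))
E
```

```text
20.175 [ 0.6078 -0.045   0.1988] [[0.0995, 0.995, 0.0014], [0.995, -0.0995, -0.0009], [-0.0007, 0.0015, -1.0]] [-0.2  -0.56  0.06] [ 0.018 -0.01   0.034] 0.03995326127604895
knob [390.8 246.9] [ 0.5976 -0.1724  0.067 ]
```

View pics/end.png

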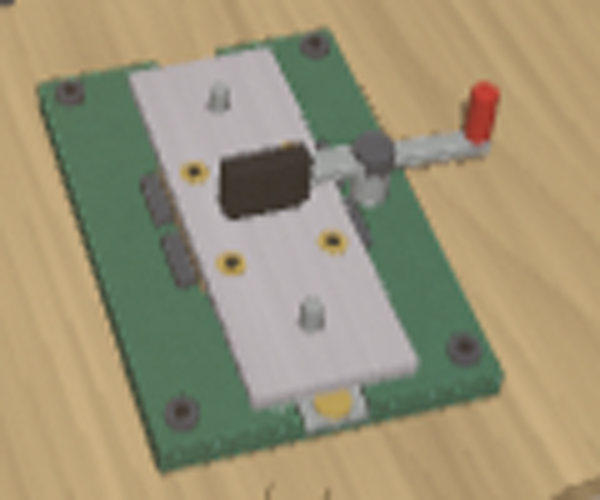

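The picture shows both pins standing through the seated template, the latch square over its edge, and the gripper clear of it all.

```bash
python3 -c "
from station import ctrl
print(ctrl.sign_off())"
```

```text
the job is handed in; nothing more can be done
None
```

The template is flush on the blank with both pins through its holes, the latch is closed over it at about 1.53 rad, the gripper is clear, and the job was handed in at about 20 s of the allowed 58 s; the sign-off gave no verdict.

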